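# Set the polariser ring to the red mark and fold in its clamp

## Robot

A 6-joint arm with a two-finger parallel gripper is mounted at the origin on a cart in front of the work surface, level with it; the furniture and walls round the work are solid. World frame = base frame: x ahead of the robot, y to its left, z up, the work surface at z = 0. Lengths are in m, angles in rad, forces in N, time in s.
With the tool pointing down it reaches from about 0.375 to 0.9 m from the base axis. Payload 3.1 kg.
Tool frame: the origin (TCP) lies midway between the tips of the shut fingers; the grasp point (between the pads) lies 19 mm behind it; z points along the fingers, y is the line along which they close (so a half turn about z gives the same grasp; the last joint's range is limited). The gripper opens to 85 mm and grips with 20 to 120 N. Pads are 22 mm wide; open, the fingers measure 114 mm over their backs; the gripper's body (76 mm by 85 mm) begins 54 mm behind the grasp point. The pads swing forward as they close: fully open they stand 13 mm farther back than shut.
Start: joints at [1.012, 0.527, 1.433, -0, 1.181, -0.178], TCP at [0.232, 0.58, 0.231] pointing down, gripper open.
Joint ranges: [-3.08, 3.08], [-0.75, 2.2], [0.22, 2.44], [-1.43, 4.57], [0, 2.65], [-2.85, 2.85]. Speed limits (rad/s): [2.79, 2.79, 3.14, 3.14, 3.14, 3.14].

## Interface

Orientations are given as a unit quaternion [x, y, z, w].
In Python, from station import manip gives the robot as it stands.
- The arm moves only by the tool step_arm, never from a script. Its argument "targets" is text: rows parted by semicolons, each of 4 numbers parted by spaces: the shift along the tool's x, y, z in mm, then the turn about the tool's z in degrees. A call has 1 to 12 rows; each row is the pose to reach, as a shift and turn from the pose commanded when the call began, along the tool's axes at that moment; what a row does not reach only later rows make up. A row lasts 1/10 s, in which the tool goes at most 50 mm and 8.59 degrees, less where a joint would pass 70% of its speed; a pose out of reach is approached as far as the arm can. A call with a gripper value outside its range is refused whole. "gripper" is the closure, from 0 (fully open) to 1 (shut), set as the call begins (left out, the last holds). The fingers move at their own pace and stop on an object; "squeeze" is the grip in N (left out, the last holds). Time passes only in rows, so rows that repeat a pose let the fingers close. It gives the time, the measured TCP pose, the force, the opening and the grip force at its end, in the units of the state.
- manip.sense(): the state, without advancing time (a new reading comes with each control period).
- manip.snapshot(name): name is "side" or "top"; returns the picture (384x512x3 uint8, red, green, blue); there is no depth.
- manip.get_calibration(name): a dict with "fov_y" (degrees; the focal length in pixels is half the picture's height over the tangent of half this angle, whatever the lens; pixels are square), "cx", "cy" (the principal point, pixels), "k1" (the pictures are not rectified: a ray, as slopes to the right and down, at radius r is drawn at 1 + k1 r^2 times it, then the intrinsics apply), "extrinsics" (4x4, takes a point from camera to world coordinates). Camera axes: x right, y down, z forward; pixel columns grow to the right and rows downward; lengths in m; the calibration is good to about 2 mm. A picture is of the moment at which its call begins. get_calibration takes no time and is no camera call.
- manip.sign_off(): hands the job in; it is judged then, once.
Trained networks look in the newest picture that a camera, given by its name, has taken for a name from the list of things; names that differ only in an ending like _2 or _b are one class to them, and where a whole thing is asked for, a point or a joint stands for the part that bears it (a point fixed in the world has none). Each returns a list of dicts, best first, with "p" (0 to 1); they miss things now and then, are a little off and sometimes report something else, mostly with a low value. They report only what shows in the picture. A call takes as long as a camera call. They do not tell look-alikes from the thing itself.
- manip.recognise(camera, query): "position" ([column, row] in pixels, amid what is visible of it).
- manip.masks_of(camera, query): "pixels" (384x512 bool, what is visible of it) and "position" ([column, row] in pixels, amid what is visible of it).
- manip.mark_of(camera, query): "position" ([column, row] in pixels: a listed point, or the origin of a listed thing).
The state is a dict: "t": time; "q": joint angles; "qd": joint speeds; "tau": joint torques, N m; "tcp_pos": TCP position; "tool_rot": TCP orientation; "force": force on the tool from outside, world axes, zero at the start; "ft_torque": the same for the moment, N m; "finger_gap": opening from 0.0 (shut) to 1.0 (fully open); "gripper_force": force on a finger pad.
Only numpy, scipy, OpenCV 4.12 (cv2) and the standard library are available. Lean on these libraries where they do the work, as an engineer would, in place of code of your own. Each camera call takes 0.05 s, during which the arm holds its last target. There are 200 camera calls.

## Task

On the round polariser stand, push the yellow lever pin round with the closed fingertips until the ring's pointer lines up with the red dot on the dial (not the blue one). Then push the black clamp lever at the stand's side round until it is fully home against its stop, leaving the ring on the red dot. Push gently, grip and lift nothing, and leave the dish on the stand and the things around it where they are.

Things in the scene. Friction and masses are not known exactly. Their poses are not given: they have to be found in the camera images.
- stand: Fixed round grey instrument base, 220 mm across, top at z = 30 mm, with a side lug (56x70 mm) towards its own -y. Origin: centre of its underside, on the ring's vertical axis; z up. Its -x side (where the ring's lever is) faces roughly the robot. On it: a white dial (top 33 mm above the worktop) and in the middle a fixed black stage, 80 mm across, top 50 mm
- ring (a joint): Angle of the black polariser ring (112 mm outside diameter, top 50 mm above the worktop) about the stand's z axis, rad, growing anticlockwise seen from above; range -1.5 to 1.5. At 0 its lever points along the stand's -x. At angle q the lever points along stand direction (-cos q, -sin q). Starts within 0.12 of 0; the friction needs about 2.5 N at the pin and the ring stays where it is left
- lever_pin (a point): Centre of the top of the ring's upright yellow lever pin: 12 mm diameter, 66 mm from the ring's axis; it stands free from z = 47 to 96 mm above the worktop
- pointer (a point): Tip of the ring's aluminium pointer with a red line along it, 82 mm from the ring's axis, 44 mm above the worktop, on the same radius as the pin. Its axes turn with the ring: -x points radially outwards, y tangentially, z up
- red_mark: Fixed red dot on the dial, 12 mm across, 4 mm high, top 37 mm above the worktop, 83 to 104 mm from the ring's axis, 20 to 70 degrees to the left or the right of the stand's -x direction, seen from the ring's axis (the dial with its scale is seated turned by up to 16 degrees). Origin: centre of its underside. This is the target
- blue_mark: Fixed blue dot like the red one, on the other side; not the target. Origin: centre of its underside
- clamp (a joint): Angle of the black clamp lever about its vertical pivot, rad, growing clockwise seen from above, 0 to 1.3. At 0 it points outwards along the stand's -y; at 1.3 (its stop, home) it lies beside the base, nearly along the stand's -x. At angle c it points along stand direction (-sin c, -cos c). Starts at 0 to 0.3; the friction needs about 2 N at its pin and it stays where it is left
- clamp_pin (a point): Centre of the top of the clamp lever's upright black pin: 12 mm diameter, 55 mm from its pivot; it stands free from z = 53 to 96 mm above the worktop
- clamp_pivot (a point): Fixed pivot of the clamp lever, at (-10, -135) mm in the stand's frame, 44 mm above the worktop; axes as the stand's
- dish: Clear petri dish, 58 mm across, 15 mm high, lying loose on the stand's middle stage (stage top 50 mm above the worktop). Must stay there. Origin: centre of its underside
- vial_blue: Blue-capped sample vial, 22 mm across, 48 mm high, standing loose to the right of the stand; leave alone. Origin: centre of its underside
- vial_red: Red-capped sample vial, 22 mm across, 48 mm high, standing loose to the right of the stand; leave alone. Origin: centre of its underside
- stopper_0: Brown stopper, 32 mm across, 25 mm high, loose on the worktop at the right; leave alone. Origin: centre of its underside
- weigh_boat: White square weighing boat, 60x60x15 mm, loose on the worktop at the right; leave alone. Origin: centre of its underside
- marker_1: White marker pen with red cap, 131 mm long, 12 mm thick, lying loose at the right; leave alone. Origin: centre of its underside
There are look-alikes about, which are no part of the job. Leave any green or turquoise look-alike of the dish alone.

How it is judged:
On the way, in this order (a step that is already met when the one before it is completed fails the run):
1. the ring's pointer is set to the red dot, while the clamp is not yet home (y of red_mark in the frame of pointer between -0.006 and 0.006 m and value of joint clamp below 0.9 rad), for 0.3 s.
2. the clamp lever is home against its stop, with the ring still on the red dot (y of red_mark in the frame of pointer between -0.006 and 0.006 m and value of joint clamp above 1.2 rad), for 0.2 s.
At the end, for the whole second after the job is handed in: The line of the ring's pointer passes within 6 mm of the centre of the red dot, the clamp lever is home (1.2 rad or more of 1.3), and the dish lies on the stage within 15 mm of its middle (all of step 2 and velocity of joint ring between -0.05 and 0.05 rad/s and horizontal distance between dish and stand below 0.015 m and height (world z) of dish between 0.045 and 0.056 m); the robot touches nothing.
It fails at once if a lever is gripped or pushed hard (more than 25 N from the fingers) (contact force between the fingers and ring above 25 N or contact force between the fingers and clamp above 25 N).
It fails at once if the dish or a bystander is moved more than 12 mm (distance of any of dish, vial_blue, vial_red, stopper_0, weigh_boat, marker_1 from where it was at the start of the episode above 0.012 m).
It also fails if it takes over 58 s, if anything falls off the work surface, if the arm or the gripper's body presses on something with over 40 N, if the wrist force passes 120 N, or if a joint passes its speed limit or range.

## Working session

There is one attempt and no reset: what is moved stays moved. The work goes in short steps, Python scripts to look and compute and a tool call to move; the robot and the scene stay as the last step left them, time stands still between calls to the robot, and variables do not carry over. Pictures are saved under pics/ and viewed, at most 10 in all, crops included, and the job is handed in when it is done.

Besides the shell and the picture viewer there is one more tool, called after "Emit:" as name(argument=value, ...) on one line, values as JSON. step_arm: Moves the arm, as the interface text tells. Its arguments: {"type":"object","properties":{"targets":{"type":"string"},"gripper":{"type":"number"},"squeeze":{"type":"number"}},"required":["targets"]}

```bash
mkdir -p pics
cat > h.py <<'E'
import numpy as np, cv2
from station import manip
def ray(cam,px):
    c=manip.get_calibration(cam); f=192/np.tan(np.radians(c["fov_y"])/2)
    d=np.array([(px[0]-c["cx"])/f,(px[1]-c["cy"])/f]); u=d.copy()
    for _ in range(30): u=d/(1+c["k1"]*(u@u))
    E=np.array(c["extrinsics"]); return E[:3,3],E[:3,:3]@np.array([u[0],u[1],1])
def at(cam,px,z):
    o,d=ray(cam,px); return o+d*(z-o[2])/d[2]
def save(cam,name):
    im=np.asarray(manip.snapshot(cam)); cv2.imwrite(f"pics/{name}.png",im[...,::-1]); return im
E
python3 - <<'E'
from h import *
np.set_printoptions(precision=4,suppress=True)
Z=dict(stand=0,lever_pin=.096,pointer=.044,red_mark=.033,blue_mark=.033,clamp_pin=.096,clamp_pivot=.044,dish=.05,vial_blue=0,vial_red=0,stopper_0=0,weigh_boat=0,marker_1=0)
for cam in("top","side"):
    save(cam,cam+"0"); print(cam,np.array(manip.get_calibration(cam)["extrinsics"])[:3,3])
    for n,z in Z.items():
        for r in manip.mark_of(cam,n)[:2]: print(n,round(r["p"],2),np.round(r["position"],1),at(cam,r["position"],z)[:2])
s=manip.sense();print(s["t"],s["tcp_pos"],s["tool_rot"])
E
```

```text
top [ 0.3993 -0.1667  1.1302]
stand 0.74 [213.8 218.9] [ 0.5277 -0.0492]
lever_pin 0.58 [208.6 237. ] [ 0.4672 -0.0467]
pointer 0.95 [211.5 242.6] [ 0.4549 -0.0495]
clamp_pin 0.58 [280.  230.9] [ 0.487  -0.2403]
clamp_pivot 0.84 [261.6 222.1] [ 0.5158 -0.1911]
dish 0.89 [211. 214.] [ 0.536  -0.0459]
dish 0.79 [287.6 249.8] [ 0.4379 -0.2652]
vial_blue 0.51 [360.6 257.3] [ 0.4202 -0.4864]
vial_red 0.46 [337.4 195.8] [ 0.6039 -0.4211]
stopper_0 0.64 [348.5 217.1] [ 0.5394 -0.4533]
stopper_0 0.18 [215.6 218.5] [ 0.529  -0.0545]
weigh_boat 0.91 [320.1 197.7] [ 0.5972 -0.3682]
marker_1 0.53 [333.8 240.5] [ 0.4689 -0.4073]
side [ 0.2485 -1.2456  0.5813]
stand 0.77 [223.4 204.6] [ 0.5604 -0.0452]
lever_pin 0.85 [198.2 183.7] [ 0.474  -0.0582]
pointer 0.64 [195.2 199.1] [ 0.4598 -0.0622]
clamp_pin 0.46 [221.8 201.3] [ 0.5106 -0.2195]
clamp_pivot 0.66 [223.7 214.8] [ 0.518  -0.2072]
dish 0.7 [208.2 241.7] [ 0.4335 -0.3583]
dish 0.62 [184.6 192.7] [ 0.4341 -0.0104]
vial_blue 0.57 [218.6 201.7] [ 0.5508 -0.0159]
vial_blue 0.52 [214.1 287. ] [ 0.4144 -0.4878]
vial_red 0.74 [222.3 210.4] [ 0.5445 -0.0885]
vial_red 0.68 [216.3 286.8] [ 0.4196 -0.4888]
stopper_0 0.65 [259.  267.6] [ 0.5444 -0.448 ]
weigh_boat 0.66 [267.8 245.8] [ 0.6055 -0.3549]
marker_1 0.69 [235.2 266.1] [ 0.4882 -0.4205]
1.4 [0.2317 0.5805 0.2313] [0.1887 0.982  0.     0.    ]
```

Run:
```python
import cv2
a=cv2.imread("pics/top0.png")[165:285,155:315]; cv2.imwrite("pics/top0c.png",cv2.resize(a,None,fx=5,fy=5,interpolation=cv2.INTER_CUBIC))
a=cv2.imread("pics/side0.png")[150:300,130:330]; cv2.imwrite("pics/side0c.png",cv2.resize(a,None,fx=4,fy=4,interpolation=cv2.INTER_CUBIC))
```

```text
(no output)
```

View pics/top0c.png

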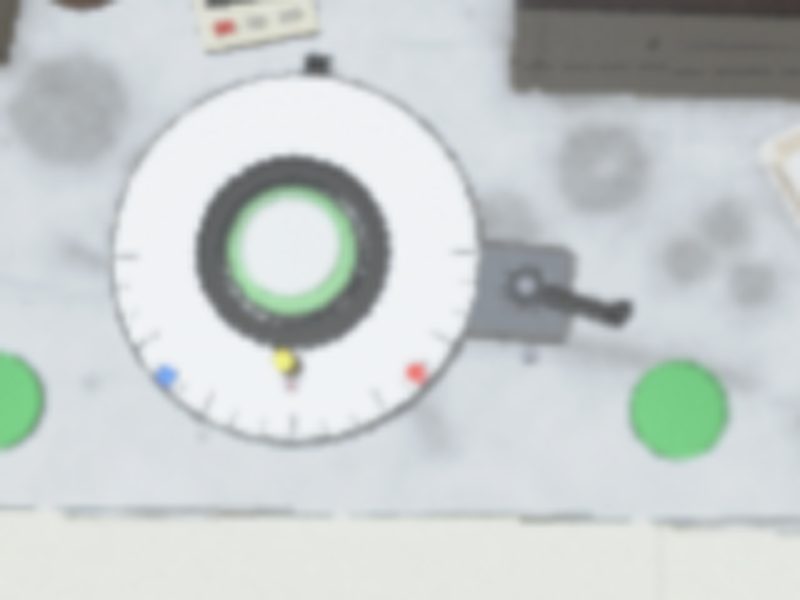

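View pics/side0c.png

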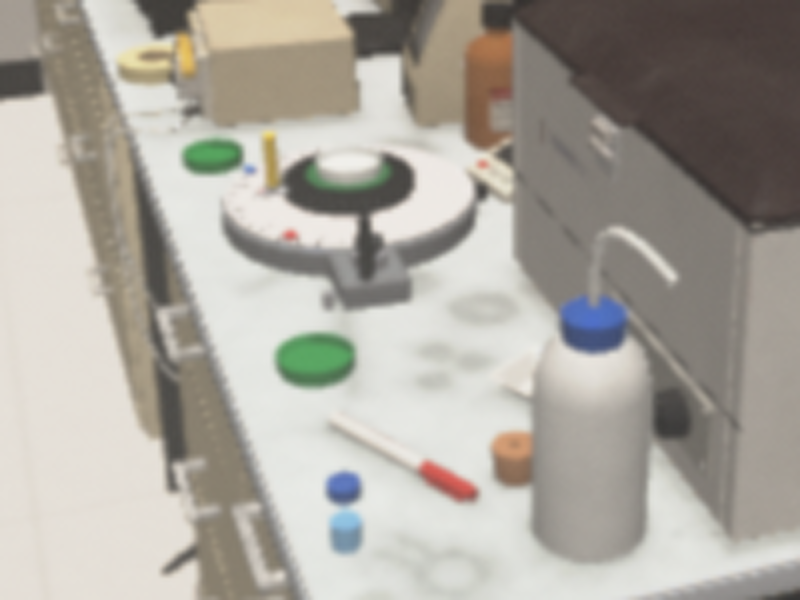

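Run:
```python
from h import *
np.set_printoptions(precision=4,suppress=True)
im=cv2.imread("pics/top0.png"); hsv=cv2.cvtColor(im,cv2.COLOR_BGR2HSV)
H,S,V=cv2.split(hsv); H=H.astype(int)
sub=np.zeros(H.shape,bool); sub[178:256,175:252]=1
def cen(m,w):
    m=m&sub; y,x=np.nonzero(m); w=w[m].astype(float); return np.array([(x*w).sum()/w.sum(),(y*w).sum()/w.sum()]),m.sum()
red,n=cen(((H<10)|(H>170))&(S>60)&(np.arange(512)[None]>230),S); print("red",red,n,at("top",red,.037))
blue,n=cen((H>95)&(H<130)&(S>60)&(np.arange(512)[None]<195),S); print("blue",blue,n,at("top",blue,.037))
yel,n=cen((H>20)&(H<35)&(S>100),S); print("yel",yel,n,at("top",yel,.094))
# dial: white (V high), largest component; ring: dark
def fit(m,z):
    m=(m&sub).astype(np.uint8); cs,_=cv2.findContours(m,cv2.RETR_EXTERNAL,cv2.CHAIN_APPROX_NONE)
    c=max(cs,key=cv2.contourArea)[:,0]; P=np.array([at("top",p,z)[:2] for p in c])
    for _ in range(6):
        A=np.c_[2*P,np.ones(len(P))]; s=np.linalg.lstsq(A,(P**2).sum(1),rcond=None)[0]; R=np.sqrt(s[2]+s[:2]@s[:2])
        r=np.hypot(*(P-s[:2]).T)-R; P=P[abs(r)<max(.003,2*r.std())]
    return s[:2],R,len(P)
print("dial",fit(V>232,.033)); print("ring",fit(V<130,.05))
f=lambda x,y:((x+.5)/5-.5+155,(y+.5)/5-.5+165)
print("clamp pin top",at("top",f(620,312),.094),"pivot",at("top",f(527,286),.05))
print("greens",at("top",f(679,410),.015))
```

```text
red [237.8736 239.1542] 11 [ 0.4664 -0.124   0.037 ]
blue [187.6329 239.6743] 13 [0.4623 0.0201 0.037 ]
yel [211.7004 236.5632] 7 [ 0.4687 -0.0549  0.094 ]
dial (array([ 0.5349, -0.0511]), np.float64(0.10194725510613067), 189)
ring (array([ 0.5337, -0.0518]), np.float64(0.052345440158632635), 104)
clamp pin top [ 0.4978 -0.2366  0.094 ] pivot [ 0.516  -0.1864  0.05  ]
greens [ 0.4486 -0.2766  0.015 ]
```

```bash
cat >> h.py <<'E'
from scipy.spatial.transform import Rotation as Ro
def rows(wps):
    """wps: list of (x,y,z,yaw_deg of tool x); prints shift/turn rows from the present pose"""
    s=manip.sense(); R=Ro.from_quat(s["tool_rot"]).as_matrix(); p=np.array(s["tcp_pos"])
    y0=np.degrees(np.arctan2(R[1,0],R[0,0])); print("t",s["t"],"p",p,"yaw",y0,"F",s["force"])
    print("; ".join("%.1f %.1f %.1f %.1f"%(*(R.T@(np.array(w[:3])-p)*1000),-((w[3]-y0+180)%360-180)) for w in wps))
E
python3 - <<'E'
from h import *
f=lambda x,y:((x+.5)/4-.5+130,(y+.5)/4-.5+150)
print("box",at("side",f(205,118),0),at("side",f(355,108),0))
rows([(.36,.28,.231,125),(.40,.1,.231,105),(.467,-.018,.2,93),(.467,-.018,.066,93)])
E
```

```text
box [0.46261264 0.24984686 0.        ] [0.61366636 0.2245897  0.        ]
t 1.4 p [0.23169471 0.58045552 0.23132976] yaw 158.24100836030627 F [ 0.47581482 -0.86969465  0.24975637]
-230.5 -231.5 0.3 33.2; -334.4 -383.8 0.3 53.2; -440.4 -468.6 31.3 65.2; -440.4 -468.6 165.3 65.2
```

Emit:
step_arm(targets="-33 -33 0 5; -66 -66 0 10; -99 -99 0 14; -132 -132 0 19; -165 -165 0 24; -198 -198 0 29; -230 -231 0 33; -256 -269 0 38; -282 -307 0 43; -308 -345 0 48; -334 -384 0 53; -334 -384 0 53", gripper=1, squeeze=20)

```text
t: 2.6
tcp_pos: [0.4019, 0.0952, 0.2318]
tool_rot: [0.611, 0.792, 0.0, 0.002]
force: [0.2, 0.8, 0.1]
finger_gap: -0.005
gripper_force: 0.0
```

```bash
python3 -c "
from h import *
rows([(.467,-.016,.2,93),(.467,-.016,.066,93)]); print(manip.sense()['finger_gap'])"
```

```text
t 2.6 p [0.40188634 0.09517435 0.23179836] yaw 104.70592213252638 F [0.24017635 0.772696   0.13043144]
-124.0 34.7 32.2 11.7; -123.7 34.4 166.2 11.7
-0.004681506986441056
```

Emit:
step_arm(targets="-41 12 10 4; -83 23 20 8; -124 35 32 12; -124 35 65 12; -124 35 98 12; -124 35 125 12; -124 35 148 12; -124 35 166 12; -124 35 166 12")

```text
t: 3.5
tcp_pos: [0.4646, -0.0094, 0.0635]
tool_rot: [0.686, 0.727, -0.001, -0.002]
force: [0.3, 1.0, 1.0]
finger_gap: -0.001
gripper_force: 0.0
```

```bash
cat > arc.py <<'E'
from h import *
C=np.array([.5343,-.0515])
def arc(ths,d=.017,r=.066,z=.066):
    W=[]
    for th in ths:
        a=np.radians(th); u=np.array([np.cos(a),np.sin(a)]); t=np.array([-u[1],u[0]])
        p=C+r*u-d*t; W.append((*p,z,th-90))
    rows(W)
E
python3 - <<'E'
from arc import *
im=save("top","top1")
a=cv2.imread("pics/top1.png")[165:285,155:315]; cv2.imwrite("pics/top1c.png",cv2.resize(a,None,fx=5,fy=5,interpolation=cv2.INTER_CUBIC))
arc([183,187,191,195,199,203,207,211,213])
E
```

```text
t 3.55 p [ 0.46532803 -0.00964609  0.06457959] yaw 93.29797001856609 F [ 0.03929323 -0.14999658  0.17182911]
-28.4 0.5 -1.4 0.3; -33.0 -0.5 -1.4 -3.7; -37.7 -1.2 -1.5 -7.7; -42.5 -1.6 -1.5 -11.7; -47.2 -1.7 -1.5 -15.7; -52.0 -1.4 -1.5 -19.7; -56.7 -0.8 -1.5 -23.7; -61.4 0.1 -1.5 -27.7; -63.7 0.7 -1.5 -29.7
```

View pics/top1c.png

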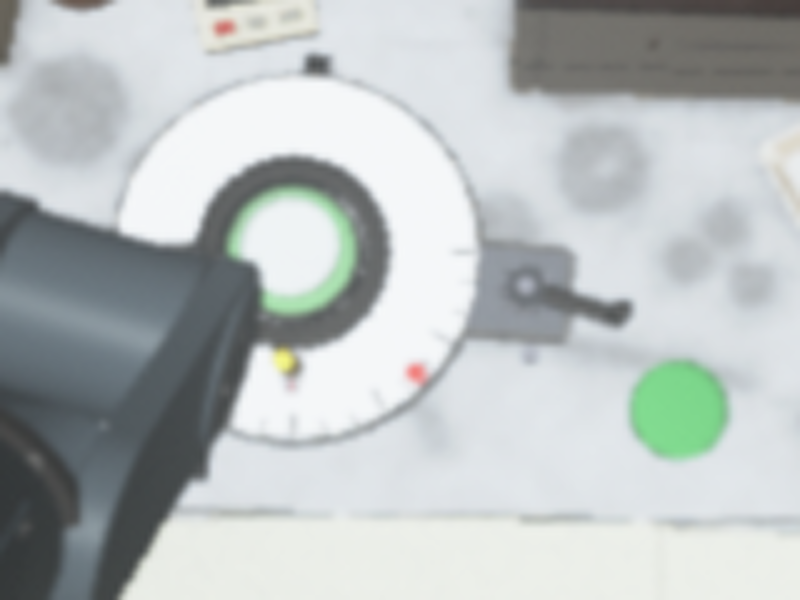

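Emit:
step_arm(targets="-10 0 0 0; -20 0 0 0; -26 0 -1 0; -30 0 -1 -1; -33 0 -1 -4; -38 -1 -1 -8; -42 -2 -1 -12; -47 -2 -1 -16; -52 -1 -1 -20; -57 -1 -1 -24; -61 0 -1 -28; -61 0 -1 -28")

```text
t: 4.75
tcp_pos: [0.4687, -0.0717, 0.0666]
tool_rot: [0.491, 0.871, -0.0, -0.0]
force: [-0.5, 0.2, -0.1]
finger_gap: -0.001
gripper_force: 0.5
```

Run:
```python
from arc import *
save("top","top2")
a=cv2.imread("pics/top2.png")[165:285,155:315]; cv2.imwrite("pics/top2c.png",cv2.resize(a,None,fx=5,fy=5,interpolation=cv2.INTER_CUBIC))
save("side","side2")
a=cv2.imread("pics/side2.png")[165:225,160:260]; cv2.imwrite("pics/side2c.png",cv2.resize(a,None,fx=8,fy=8,interpolation=cv2.INTER_CUBIC))
arc([211,213,215,217,219,221,223,225,226.8])
```

```text
t 4.85 p [ 0.46896796 -0.07147348  0.06646321] yaw 121.15174936376596 F [-1.22441645  1.09578702  0.18225807]
0.5 0.3 0.5 0.2; -1.8 -0.3 0.5 -1.8; -4.2 -0.7 0.5 -3.8; -6.5 -1.1 0.5 -5.8; -8.9 -1.5 0.5 -7.8; -11.2 -1.7 0.5 -9.8; -13.6 -1.8 0.5 -11.8; -16.0 -1.9 0.5 -13.8; -18.1 -1.9 0.5 -15.6
```

View pics/top2c.png

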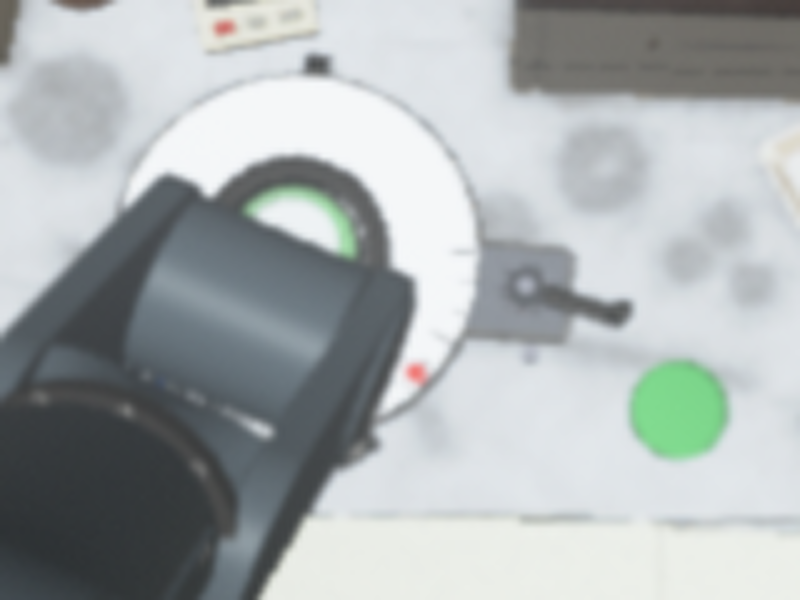

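View pics/side2c.png

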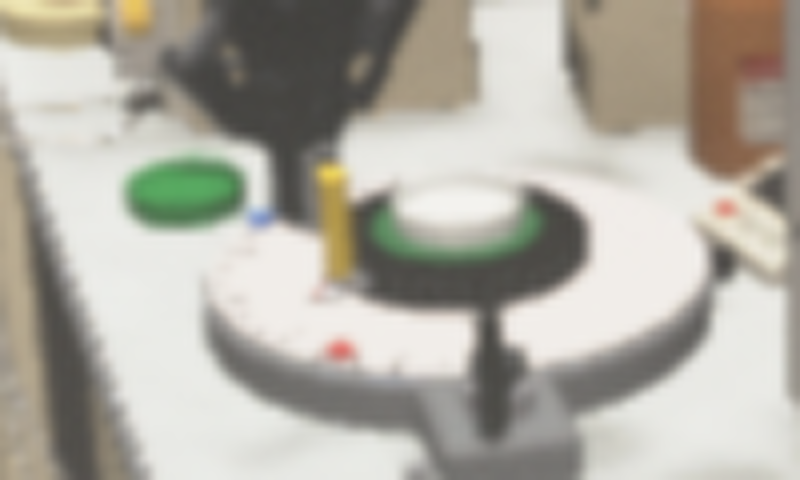

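Emit:
step_arm(targets="-2 0 0 -2; -4 -1 0 -4; -6 -1 0 -6; -9 -1 0 -8; -11 -2 0 -10; -13 -2 0 -11; -13 -2 0 -11; -13 -2 0 -11")

```text
t: 5.65
tcp_pos: [0.4737, -0.0833, 0.0662]
tool_rot: [0.405, 0.914, -0.0, -0.001]
force: [-3.6, 0.5, -0.3]
finger_gap: 0.001
gripper_force: 1.1
```

Emit:
step_arm(targets="15 0 0 0; 40 0 -10 0; 75 0 -40 0; 100 0 -60 0; 120 0 -60 0; 120 0 -60 0")

```text
t: 6.25
tcp_pos: [0.3912, 0.0073, 0.127]
tool_rot: [0.404, 0.915, 0.0, -0.0]
force: [0.4, -0.4, 0.2]
finger_gap: -0.001
gripper_force: 0.0
```

```bash
cat > look.py <<'E'
from arc import *
import sys
np.set_printoptions(precision=4,suppress=True)
def yel(cam,z):
    im=cv2.imread(f"pics/{cam}_{sys.argv[1]}.png"); H,S,V=cv2.split(cv2.cvtColor(im,cv2.COLOR_BGR2HSV))
    m=(H>20)&(H<35)&(S>100)
    sub=np.zeros(m.shape,bool); sub[190:256,190:260]=1; m&=sub
    y,x=np.nonzero(m); w=S[m].astype(float); c=np.array([(x*w).sum(),(y*w).sum()])/w.sum(); return c,m.sum(),at(cam,c,z)
save("top","top_"+sys.argv[1]); c,n,p=yel("top",.094)
d=p[:2]-C; print("yellow",c,n,p,"r",np.hypot(*d),"theta",np.degrees(np.arctan2(d[1],d[0]))%360)
for q,z in(("pointer",.044),("lever_pin",.096)):
    for r in manip.mark_of("top",q)[:1]:
        p=at("top",r["position"],z); d=p[:2]-C; print(q,r["p"],r["position"],"r",np.hypot(*d),np.degrees(np.arctan2(d[1],d[0]))%360)
a=cv2.imread(f"pics/top_{sys.argv[1]}.png")[205:265,190:290]; cv2.imwrite(f"pics/top_{sys.argv[1]}c.png",cv2.resize(a,None,fx=8,fy=8,interpolation=cv2.INTER_CUBIC))
s=manip.sense(); print(s["t"],s["tcp_pos"])
E
python3 look.py a
```

```text
yellow [226.0054 231.2943] 7 [ 0.4837 -0.0934  0.094 ] r 0.06568793826813947 theta 219.60786231317982
pointer 0.84 [232.3, 236.4] r 0.08309613507189326 223.0148372430983
lever_pin 0.93 [224.6, 232.6] r 0.06651603541319388 215.15509676363757
6.4 [0.3952 0.0048 0.1264]
```

View pics/top_ac.png

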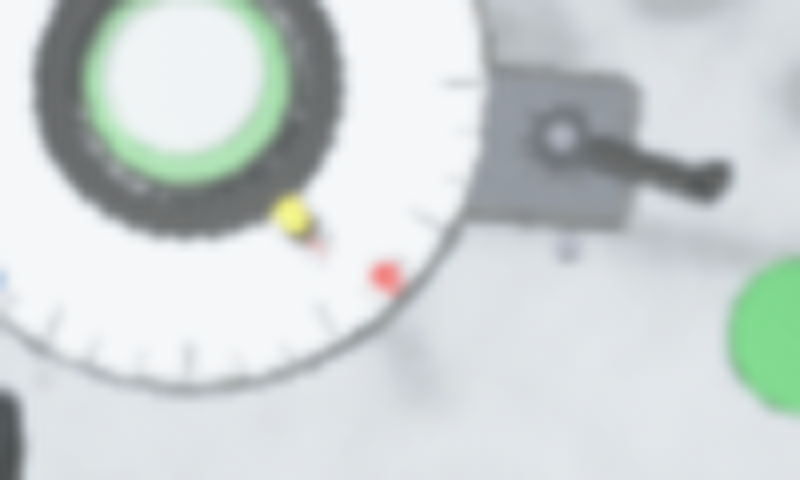

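Run:
```python
from arc import *
p=at("top",(229.4,235.6),.044);d=p[:2]-C;print(p,np.hypot(*d),np.degrees(np.arctan2(d[1],d[0]))%360)
# chromatic red line pixels of the pointer
im=cv2.imread("pics/top_a.png").astype(int); b,g,r=im[...,0],im[...,1],im[...,2]
for y in range(228,245): print(y,(r-(b+g)//2)[y,222:244])
arc([212,216,218,220,222,224,225,226,227])
```

```text
[ 0.47567067 -0.09986473  0.044     ] 0.07600358780797274 219.52003226277517
228 [-3 -3 -1  2  2  0 -6 -4 -3 -3 -3 -3 -3 -3 -3 -3 -3 -3 -3 -3 -3 -3]
229 [-2  0  6 18 23 13 -2 -3 -2 -3 -3 -3 -3 -3 -3 -3 -3 -3 -2 -2 -2 -3]
230 [-2  4 22 43 46 32  5 -2 -3 -2 -3 -3 -3 -3 -3 -3 -3 -2 -2 -3 -3 -2]
231 [-2  9 31 48 51 44 23 -1 -4 -3 -3 -3 -3 -3 -3 -3 -3 -2 -3 -4 -4 -4]
232 [-3  5 23 40 49 48 33  5 -4 -4 -2 -3 -3 -3 -3 -3 -3 -2 -3 -3 -4 -4]
233 [-6 -2  5 27 42 44 29  6 -4 -4 -3 -3 -3 -3 -3 -3 -3 -3 -2 -3 -3 -4]
234 [-3 -3 -2  3 15 21 20 12 -2 -4 -3 -2 -3 -3 -3 -3 -3 -3 -3 -3 -3 -3]
235 [-2 -2 -3 -4 -2  4 15 24  9 -2 -3 -3 -3 -3 -2 -2 -2 -3 -3 -2 -3 -4]
236 [-3 -3 -3 -2 -3 -3  2 11 10 -1 -3 -3 -2 -2 -2  0  1 -2 -3 -3 -3 -4]
237 [-3 -3 -3 -2 -3 -3 -2  1  3 -2 -3 -3 -2 -1  7 19 26 14 -1 -3 -4 -6]
238 [-3 -3 -3 -3 -2 -3 -3 -3 -2 -3 -3 -3 -2  5 37 79 86 56 10 -2 -5 -5]
239 [ -3  -3  -3  -3  -3  -3  -2  -3  -3  -2  -3  -3  -1  10  58 102 108  76
  26   1  -5  -6]
240 [-3 -3 -3 -3 -3 -3 -3 -3 -3 -3 -3 -2 -2  6 37 78 91 73 34  2 -4 -8]
241 [-3 -3 -3 -3 -3 -3 -2 -3 -2 -2 -3 -2 -2 -1  9 28 49 51 16 -4 -7 -9]
242 [-3 -3 -3 -3 -3 -2 -3 -4 -3 -2 -3 -3 -3 -3 -2  2 10  9 -2 -7 -9 -7]
243 [-3 -3 -3 -3 -3 -2 -4 -4 -5 -3 -2 -2 -3 -3 -4 -5 -5 -5 -7 -8 -8 -6]
244 [-3 -3 -3 -2 -3 -2 -3 -3 -4 -4 -2 -3 -3 -5 -5 -5 -4 -7 -8 -9 -7 -6]
t 6.4 p [0.39515148 0.00483467 0.12638692] yaw 132.24459043591992 F [ 0.25543202 -0.19521712  0.51318809]
-106.6 3.1 60.6 10.2; -111.0 1.3 60.6 6.2; -113.3 0.5 60.7 4.2; -115.5 -0.2 60.7 2.2; -117.8 -0.9 60.7 0.2; -120.1 -1.4 60.7 -1.8; -121.3 -1.7 60.7 -2.8; -122.5 -1.9 60.7 -3.8; -123.6 -2.1 60.7 -4.8
```

Emit:
step_arm(targets="-30 0 25 0; -65 0 45 0; -95 0 60 0; -110 0 60 0; -116 0 60 0; -119 0 60 0; -122 0 60 -2; -124 -1 60 -4; -126 -1 60 -5; -128 -1 60 -6.5; -128 -1 60 -6.5; -128 -1 60 -6.5")

```text
t: 7.6
tcp_pos: [0.4785, -0.0898, 0.0665]
tool_rot: [0.352, 0.936, -0.0, -0.0]
force: [-2.5, -0.1, 0.7]
finger_gap: 0.004
gripper_force: 1.3
```

Emit:
step_arm(targets="15 0 0 0; 40 0 -10 0; 75 0 -40 0; 100 0 -60 0; 120 0 -60 0; 120 0 -60 0")

```text
t: 8.2
tcp_pos: [0.3875, -0.0097, 0.1271]
tool_rot: [0.352, 0.936, 0.0, 0.0]
force: [-0.3, -0.0, -0.2]
finger_gap: -0.001
gripper_force: 0.0
```

```bash
python3 look.py b
python3 - <<'E'
from arc import *
im=cv2.imread("pics/top_b.png").astype(int); b,g,r=im[...,0],im[...,1],im[...,2]
print((r-(b+g)//2)[224:244,222:244])
E
```

```text
yellow [228.0069 229.2908] 7 [ 0.4892 -0.0987  0.094 ] r 0.06523781648514614 theta 226.32115702844126
pointer 0.77 [230.8, 236.1] r 0.07964010156941696 221.13664164425785
lever_pin 0.94 [226.1, 229.5] r 0.062300715659838274 222.5610338117295
8.35 [ 0.3911 -0.0119  0.1265]
[[-11  -5  -4  -3  -2  -2  -3  -4  -5  -5  -4  -2  -3  -3  -3  -3  -3  -3
   -3  -3  -3  -3]
 [ -5  -4  -3  -3  -3  -3  -3  -5  -7  -4  -3  -3  -3  -3  -3  -3  -3  -3
   -3  -3  -3  -3]
 [ -4  -3  -3  -3  -2   0   1  -2  -4  -4  -3  -3  -3  -3  -3  -3  -3  -3
   -3  -3  -3  -3]
 [ -2  -3  -2  -2   4  16  21  13   0  -2  -2  -3  -3  -3  -3  -3  -3  -3
   -3  -3  -3  -3]
 [ -4  -2  -2   2  18  41  48  35  11  -1  -2  -3  -3  -3  -3  -3  -3  -3
   -3  -3  -3  -3]
 [ -2  -2  -3   3  25  47  51  48  31   3  -3  -3  -3  -3  -3  -3  -3  -3
   -2  -2  -2  -2]
 [ -2  -3  -3   0  18  39  48  49  39   7  -4  -3  -3  -3  -3  -3  -3  -2
   -2  -3  -3  -3]
 [ -3  -5  -6  -5   4  22  40  44  29   6  -3  -3  -2  -3  -3  -3  -3  -2
   -3  -4  -4  -4]
 [ -5  -6  -4  -4  -2   1  12  19  16  11   3  -2  -2  -3  -3  -3  -3  -3
   -3  -3
[... 333 characters left out ...]
3  -3  -3  -3  -2   0   1  -2
   -3  -3  -3  -4]
 [ -3  -3  -3  -3  -3  -3  -3  -3  -3  -3  -3  -3  -2  -1   7  19  26  14
   -1  -3  -4  -6]
 [ -3  -3  -3  -3  -3  -3  -3  -3  -3  -3  -3  -3  -2   6  37  79  86  57
   10  -3  -6  -6]
 [ -3  -3  -3  -3  -3  -3  -3  -3  -3  -3  -3  -3  -1  10  58 102 108  75
   26   1  -5  -6]
 [ -3  -3  -3  -3  -3  -3  -3  -3  -3  -3  -3  -2  -2   6  37  78  92  74
   34   3  -5  -8]
 [ -3  -3  -3  -3  -3  -3  -2  -3  -3  -2  -3  -2  -2  -1   9  28  50  51
   16  -3  -7  -9]
 [ -3  -3  -3  -3  -3  -2  -3  -4  -3  -3  -3  -3  -3  -3  -2   2  10   9
   -2  -7  -9  -7]
 [ -3  -3  -3  -3  -3  -2  -3  -5  -4  -3  -2  -3  -2  -3  -4  -6  -4  -5
   -7  -8  -8  -7]]
```

View pics/top_bc.png

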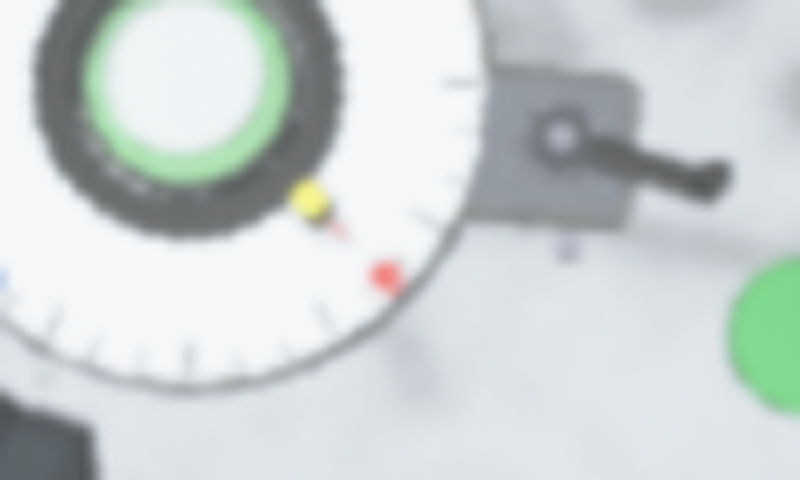

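Run:
```python
from arc import *
# red-line centroid over rows 232.. outside pin, both pictures
for n,px,z in(("ptr b",(231.65,233.3),.044),("ptr a",(229.0,235.3),.044),("red",(237.87,239.15),.0365)):
    p=at("top",px,z)[:2]
    print(n,p,[ (round(float(np.hypot(*(p-c))),4),round(float(np.degrees(np.arctan2(*(p-c)[::-1])))%360,1)) for c in (C,C+[.0015,0],C+[0,.0015],np.array([.536,-.0506]))])
rows([(.40,-.15,.17,140),(.42,-.3,.17,150)])
```

```text
ptr b [ 0.48232748 -0.10610896] [(0.0754, 226.4), (0.0764, 225.6), (0.0765, 227.2), (0.0772, 226.0)]
ptr a [ 0.47650355 -0.09870175] [(0.0746, 219.2), (0.0758, 218.5), (0.0756, 220.1), (0.0765, 219.0)]
red [ 0.46647381 -0.12393764] [(0.0992, 226.9), (0.1003, 226.3), (0.1003, 227.5), (0.1011, 226.5)]
t 8.35 p [ 0.39110261 -0.01192067  0.12646759] yaw 138.7333684613285 F [ 0.71558339 -0.09822393  0.16565235]
-97.9 -97.9 -43.3 -1.3; -211.9 -197.4 -43.1 -11.3
```

```bash
cat > cl.py <<'E'
from h import *
PV=np.array([.516,-.187])
def cl(phis,d=.017,z=.068):
    W=[]
    for f in phis:
        a=np.radians(f); u=np.array([np.cos(a),np.sin(a)]); t=np.array([u[1],-u[0]])
        W.append((*(PV+.055*u-d*t),z,f-90))
    rows(W)
E
python3 -c "
from h import *
rows([(.41,-.15,.16,150),(.535,-.252,.16,160),(.535,-.252,.068,160)])"
```

```text
t 8.35 p [ 0.39110261 -0.01192067  0.12646759] yaw 138.7333684613285 F [ 0.71558339 -0.09822393  0.16565235]
-105.4 -91.3 -33.3 -11.3; -266.6 -85.5 -32.7 -21.3; -266.3 -85.6 59.3 -21.3
```

Emit:
step_arm(targets="-20 -18 -33 -3; -50 -45 -33 -6; -80 -70 -33 -9; -105 -91 -33 -11; -145 -90 -33 -14; -185 -88 -33 -17; -225 -87 -33 -21; -266 -86 -33 -21; -266 -86 -33 -21; -266 -86 5 -21; -266 -86 38 -21; -266 -86 58 -21")

```text
t: 9.55
tcp_pos: [0.5309, -0.251, 0.0652]
tool_rot: [0.176, 0.984, 0.001, -0.002]
force: [-0.0, 0.9, 0.1]
finger_gap: 0.003
gripper_force: 0.0
```

Run:
```python
from cl import *
save("top","top_c");a=cv2.imread("pics/top_c.png")[205:265,215:315]; cv2.imwrite("pics/top_cc.png",cv2.resize(a,None,fx=8,fy=8,interpolation=cv2.INTER_CUBIC))
cl([250,245,240,235,230,225,220,215,210,205,200,196,192])
```

```text
t 9.6 p [ 0.52949143 -0.25007485  0.06278881] yaw 159.67518070392325 F [ 0.11603857  0.25677739 -1.25038382]
17.3 -0.4 -5.1 -0.3; 22.1 -1.7 -5.0 4.7; 27.1 -2.6 -5.0 9.7; 32.1 -3.0 -5.0 14.7; 37.1 -3.0 -4.9 19.7; 42.1 -2.6 -4.9 24.7; 47.1 -1.7 -4.8 29.7; 51.9 -0.4 -4.8 34.7; 56.6 1.3 -4.8 39.7; 61.2 3.4 -4.7 44.7; 65.5 5.9 -4.7 49.7; 68.8 8.2 -4.6 53.7; 72.0 10.7 -4.6 57.7
```

View pics/top_cc.png

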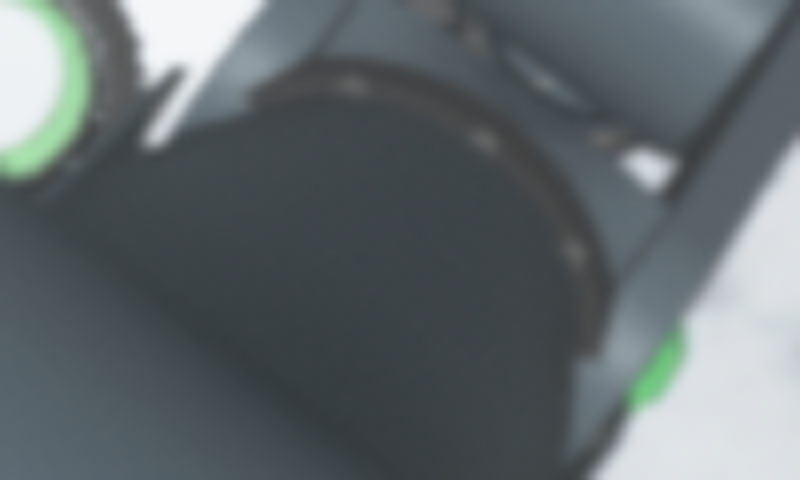

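Emit:
step_arm(targets="6 0 -3 0; 12 0 -4 0; 17 0 -4 0; 20 -1 -4 3; 24 -2 -4 7; 28 -3 -4 11; 32 -3 -4 15; 37 -3 -4 20; 42 -3 -4 25; 47 -2 -4 30; 47 -2 -4 30")

```text
t: 10.7
tcp_pos: [0.4877, -0.2374, 0.0739]
tool_rot: [0.425, 0.905, -0.001, 0.002]
force: [0.4, -0.8, 0.5]
finger_gap: 0.0
gripper_force: 0.4
```

Run:
```python
from cl import *
save("side","side_d");a=cv2.imread("pics/side_d.png")[165:265,170:290]; cv2.imwrite("pics/side_dc.png",cv2.resize(a,None,fx=6,fy=6,interpolation=cv2.INTER_CUBIC))
cl([220,216,212,208,204,200,197,194,192,190])
```

```text
t 10.75 p [ 0.48778872 -0.23730599  0.07375631] yaw 129.8301487011489 F [ 0.40345814 -1.12186674  0.38529292]
3.4 -1.1 5.7 -0.2; 7.3 -2.1 5.7 3.8; 11.2 -2.9 5.7 7.8; 15.2 -3.4 5.7 11.8; 19.2 -3.7 5.7 15.8; 23.2 -3.6 5.7 19.8; 26.3 -3.4 5.7 22.8; 29.2 -3.0 5.7 25.8; 31.2 -2.7 5.7 27.8; 33.2 -2.3 5.7 29.8
```

View pics/side_dc.png

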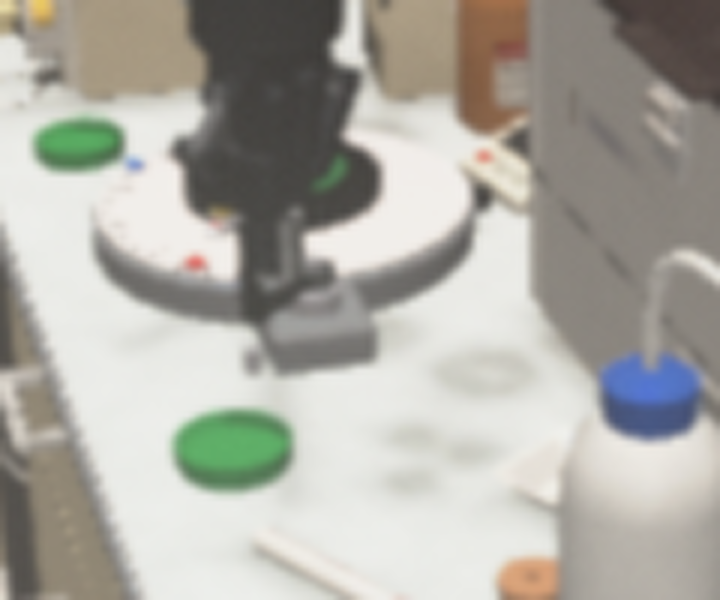

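Emit:
step_arm(targets="3 -1 2 0; 7 -2 4 4; 11 -3 4 8; 15 -3 4 12; 19 -4 4 16; 23 -4 4 20; 25 -4 4 22; 25 -4 4 22")

```text
t: 11.55
tcp_pos: [0.4686, -0.22, 0.0686]
tool_rot: [0.589, 0.808, 0.0, 0.001]
force: [2.4, -0.8, 1.0]
finger_gap: 0.001
gripper_force: 0.6
```

Emit:
step_arm(targets="1 0 0 1; 2 0 0 2; 3 0 0 3; 4 0 0 4; 4 0 0 4")

```text
t: 12.05
tcp_pos: [0.4667, -0.2162, 0.0683]
tool_rot: [0.617, 0.787, -0.0, -0.0]
force: [-0.7, -3.6, 1.3]
finger_gap: -0.002
gripper_force: 1.2
```

Run:
```python
from cl import *
cl([196,194,192,190,188])
```

```text
t 12.05 p [ 0.46670306 -0.21615424  0.06826406] yaw 103.7334175151191 F [-0.7224592  -3.57941018  1.27965593]
-2.5 0.5 0.3 -2.3; -0.6 -0.1 0.3 -0.3; 1.3 -0.7 0.3 1.7; 3.2 -1.2 0.3 3.7; 5.2 -1.6 0.3 5.7
```

Now small pushes until the force tells of the stop.

Emit:
step_arm(targets="1 0 0 1; 2 0 0 2; 2 0 0 2; 2 0 0 2")

```text
t: 12.45
tcp_pos: [0.4665, -0.216, 0.0684]
tool_rot: [0.631, 0.776, -0.001, 0.001]
force: [-3.4, -7.4, 0.5]
finger_gap: 0.0
gripper_force: 3.7
```

Emit:
step_arm(targets="1 0 0 0; 1.5 0 0 0; 1.5 0 0 0; 1.5 0 0 0")

```text
t: 12.85
tcp_pos: [0.4665, -0.2159, 0.0684]
tool_rot: [0.63, 0.776, -0.002, 0.002]
force: [-5.2, -11.7, -1.7]
finger_gap: -0.004
gripper_force: 5.4
```

Emit:
step_arm(targets="-3 0 0 0; -15 0 0 0; -40 0 -20 0; -55 0 -65 0; -60 0 -110 0; -90 20 -110 0; -120 40 -110 0; -120 40 -110 0")

```text
t: 13.65
tcp_pos: [0.5333, -0.3259, 0.1792]
tool_rot: [0.632, 0.775, 0.0, 0.003]
force: [-0.4, 0.3, 0.7]
finger_gap: 0.004
gripper_force: 0.0
```

```bash
python3 look.py e
python3 - <<'E'
from cl import *
a=cv2.imread("pics/top_e.png")[195:270,180:290]; cv2.imwrite("pics/top_e2.png",cv2.resize(a,None,fx=7,fy=7,interpolation=cv2.INTER_CUBIC))
E
```

```text
yellow [228.1278 229.2579] 8 [ 0.4893 -0.099   0.094 ] r 0.06540925848257993 theta 226.57962509241847
pointer 0.89 [232.8, 236.3] r 0.08384629540745572 223.86695898107646
lever_pin 0.79 [224.5, 231.4] r 0.06366490427143172 216.5716302028343
13.8 [ 0.5288 -0.321   0.1773]
```

View pics/top_e2.png

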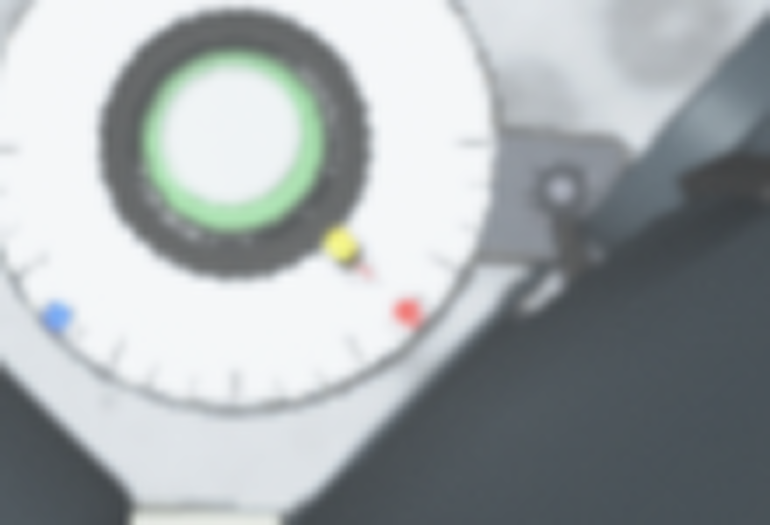

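```bash
python3 -c "
from station import manip
print(manip.sign_off())"
```

```text
the job is handed in; nothing more can be done
None
```

The job is handed in, but I have no verdict from the judge: the ring's pointer measured within about 1 mm of the red dot, and the clamp lever was pushed until it stopped moving (about 13 N), where its stop should be. In the last picture the dish sat on the stage and the arm was clear of the stand. That picture does not show the clamp pin or the loose things to the right, but the arm met no unexpected contact.

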